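# Clear a grinding wheel for inspection and hold its eye shield up

### The arm

A 6-joint arm with a two-finger parallel gripper is mounted at the origin on the work surface. World frame = base frame: x ahead of the robot, y to its left, z up, the work surface at z = 0. Lengths are in m, angles in rad, forces in N, time in s.
With the tool pointing down it reaches from about 0.35 to 0.775 m from the base axis. Payload 5.5 kg.
Tool frame: the origin (TCP) lies midway between the tips of the shut fingers; the grasp point (between the pads) lies grip_point_offset behind it (grip_point_offset is the distance from the TCP to the grasp point, in m); z points along the fingers, y is the direction in which the jaws open and shut (so a half turn about z gives the same grasp; the last joint's range is limited). The gripper opens to 85 mm and grips with 20 to 120 N. Pads are 22 mm wide; open, the fingers measure 114 mm over their backs; the gripper's body (76 mm by 85 mm) begins 54 mm behind the grasp point. The pads swing forward as they close: fully open they stand 13 mm farther back than shut.
Start: joints at [1.152, 0.313, 0.046, 1.304, 0, 1.431], TCP at [0.158, 0.553, 0.2] pointing down, gripper open.
Joint ranges: [-2.76, 2.76], [-0.86, 1.69], [-1.03, 1.26], [-2.2, 2.34], [-1.47, 1.5], [-3.14, 3.14]. Speed limits (rad/s): [2.57, 2.57, 3.14, 3.14, 3.14, 3.14].

### API

Orientations are given as a unit quaternion [w, x, y, z].
In Python, from workcell import * gives the robot as it stands.
- The arm moves only by the tool send_rows, never from a script. Its argument "series" is one flat list of numbers, 7 for each row, row after row: the shift along the tool's x, y, z in cm, then the turn, a rotation vector about the tool's x, y, z in degrees, then the opening, from 0 (shut) to 1 (fully open). A call has 1 to 10 rows; each row is the pose to reach, as a shift and turn from the pose commanded when the call began, along the tool's axes at that moment; what a row does not reach only later rows make up. A row lasts 1/12 s, in which the tool goes at most 41.7 mm and 7.16 degrees, less where a joint would pass 70% of its speed; a pose out of reach is approached as far as the arm can. A call with a gripper value outside its range is refused whole. The fingers move at their own pace and stop on an object; "newtons" is the grip in N (left out, the last holds). Time passes only in rows, so rows that repeat a pose let the fingers close. It gives the time, the measured TCP pose, the force and the opening at its end, in the units of the state.
- get_state(): the state, without advancing time (a new reading comes with each control period).
- read_camera(name): name is "side" or "top"; returns the picture (480x640x3 uint8, blue, green, red); there is no depth.
- camera_info(name): a dict with "K" (3x3 intrinsics, pixels), "xyz" and "attitude" of the camera in the world. Camera axes: x right, y down, z forward; pixel columns grow to the right and rows downward; lengths in m; the calibration is good to about 2 mm. A picture is of the moment at which its call begins. camera_info takes no time and is no camera call.
- hand_in(): hands the job in, once; it reports no verdict.
Trained networks look in the newest picture that a camera, given by its name, has taken for a name from the list of things; names that differ only in an ending like _2 or _b are one class to them, and where a whole thing is asked for, a point or a joint stands for the part that bears it (a point fixed in the world has none). Each returns a list of dicts, best first, with "p" (0 to 1); they miss things now and then, are a little off and sometimes report something else, mostly with a low value. They report only what shows in the picture. A call takes as long as a camera call.
- silhouettes(camera, label): "pixels" (480x640 bool, what is visible of it) and "box" ([left, top, width, height] in pixels, round what is visible of it).
The state is a dict: "clock": time; "joint_pos": joint angles; "qvel": joint speeds; "tau": joint torques, N m; "tcp_pos": TCP position; "orientation": TCP orientation; "wrist_force": force on the tool from outside, world axes, zero at the start; "ft_torque": the same for the moment, N m; "finger_gap": finger opening in m.
Only numpy, scipy, OpenCV 4.12 (cv2) and the standard library are available. Lean on these libraries where they do the work, as an engineer would, in place of code of your own. Each camera call takes 0.05 s, during which the arm holds its last target. There are 200 camera calls.

### The job

The white wheel of the bench grinder, the one on your right as you face the machine's front, is to be checked for cracks. Pull its tool rest straight back from the wheel to the very end of its slot, then lift that wheel's eye shield until the pane is level, and finish while holding it there: it drops if let go, and it must never fall shut with a clap. Leave the things lying on the bench where they are.

Things in the scene. Friction and masses are not known exactly. Their poses are not given: they have to be found in the camera images.
- grinder: Cream bench grinder, bolted down, 395 mm wide over two guards, 290 mm high. Origin on the bench under the motor's middle; -x = front (side of rests and shields, facing the robot), y along the spindle (150 mm up), z up. All frame values below are in its frame. The dark grey wheel at y = +165 mm has a like rest and shield, clamped tight: not to be used.
- wheel_front (a point): Foremost point of the WHITE wheel (radius 100 mm, 25 mm thick), at x -100, y -165, z 150 mm, behind the shield; the wheel's grey guard is 62 mm wide, 232 mm across and open at the front. Axes as the grinder's.
- rest_slide (a joint): Slide of the white wheel's tool rest, m: 0 = up to the wheel (3 mm gap), 0.050 = fully out along the grinder's -x, at the end of its slot (hard stop). Starts between 0 and 0.015. The clamp is slack: it slides against about 5 N of friction and stays where it is left.
- rest_grip (a point): Grip point of that rest, moving with it (at slide 0: x -158, y -165, z 134 mm): an aluminium table 70 deep (x), 56 wide (y), sides 16 high, top 140 mm above the bench. The point is midway across, 15 mm behind the front edge, 6 mm below the top. Pinch the sides along y, tool leaning about 40 deg back to the front, clear of the shield. A leg, foot and star knob lie beneath.
- shield_hinge (a joint): Hinge of the white wheel's eye shield, rad: 0 = hanging shut (pane slopes 65 degrees below level), 1.134 = pane level, 1.745 = upper stop (35 degrees above level). It falls shut by its weight from everywhere; the hinge has hardly any friction.
- eye_shield: That shield, 0.22 to 0.41 kg: clear pane in a dark frame, 122 mm wide (y), reaching 95 mm from the hinge, 8 mm thick. Origin midway along the hinge line (x -100, y -165, z 280 mm), which runs along the grinder's y. Its -x axis runs from the hinge to the free edge, its z is the pane's normal: up when level, when its axes match the grinder's.
- shield_grip (a point): Grip point on the red handle: a bar 16 mm wide (y), 10 mm thick, standing 48 mm out from the middle of the shield's free edge, bent 30 deg outward. The point is 30 mm out from the edge: x -121, y 0, z +15 mm in the shield's frame; shut, 37 mm above the rest's top. Pinch the sides along y; it may turn between the fingers as it rises about the hinge.
- quench_pot: Steel quench pot, empty, 100 mm across with two black side handles, 85 mm high, standing loose on the bench; origin under its middle. Leave it alone.
- spanner: Steel spanner, 190 mm long, lying on the bench; origin under its middle, length along its x. Leave it alone.
- dresser: Dark star-wheel dresser, about 195 mm long, 36 mm high, lying on the bench; origin under its middle, length along its x. Leave it alone.
- glasses: Safety glasses with yellow lenses, 135 mm wide, 115 mm deep, 46 mm high, standing on the bench; origin under the lenses. Leave them alone.

How it is judged:
By the outcome, as a careful person would: the job done as asked, in the order asked, and still so for the second after the job is handed in, while the arm keeps its last pose, push and grip.
It also fails if it takes over 45 s, if anything falls off the work surface, if the arm or the gripper's body presses on something with over 40 N, if the wrist force passes 120 N, or if a joint passes its speed limit or range.

## Working session

There is one attempt and no reset: what is moved stays moved. The work goes in short steps, Python scripts to look and compute and a tool call to move; the robot and the scene stay as the last step left them, time stands still between calls to the robot, and variables do not carry over. Pictures are saved under pics/ and viewed, about 8 in all and at most 12, crops included, and the job is handed in when it is done.

Besides the shell and the picture viewer there is one more tool, called after "Call:" in YAML: its name, and indented under it one key for each argument. send_rows: Moves the arm, as the interface text tells. Its arguments: {"type":"object","properties":{"series":{"type":"array"},"newtons":{"type":"number"}},"required":["series"]}

```bash
mkdir -p pics; ls; python3 - <<'E'
from workcell import *
import cv2,numpy as np
s=get_state();print(s)
for c in("side","top"):
    im=read_camera(c);cv2.imwrite(f"pics/{c}0.png",im);i=camera_info(c);print(c,i)
    for n in("grinder","rest_grip","shield_grip","eye_shield","quench_pot","spanner","dresser","glasses"):
        for d in silhouettes(c,n)[:3]:
            v,u=np.nonzero(d["pixels"]);print(n,round(d["p"],2),d["box"],u.mean().round(1),v.mean().round(1),len(u))
E
```

```text
pics
{'clock': 0.0, 'joint_pos': array([ 1.15241493e+00,  3.13994325e-01,  4.50122142e-02,  1.30359367e+00,
       -2.84009433e-06,  1.43118817e+00]), 'qvel': array([ 0.00112255,  0.00308324,  0.00016756, -0.00148828,  0.00012043,
        0.00027363]), 'tau': array([ 5.09805795e-04, -4.80618775e+01,  2.98535872e+01,  1.94230280e-02,
       -4.21012219e-04, -2.71516569e-06]), 'tcp_pos': array([0.1580167 , 0.55229243, 0.19922596]), 'orientation': array([-2.43656233e-04,  1.38935651e-01,  9.90301011e-01, -8.55714609e-04]), 'wrist_force': array([-0.66865286,  0.37634016,  0.51038864]), 'ft_torque': array([-0.03471566, -0.02648871, -0.04643204]), 'finger_gap': 0.08552683605213386}
side {'K': array([[490.54151735,   0.        , 321.39331313],
       [  0.        , 490.54151735, 245.61280047],
       [  0.        ,   0.        ,   1.        ]]), 'xyz': array([0.55563663, 0.77215057, 0.93040785]), 'attitude': array([ 0.00568277, -0.02932257,  0.92351914, -0.38238762])}
grinder 0.79 [150.3, 189.5, 178.7, 250.7] 232.6 328.3 29232
rest_grip 0.56 [272.6, 246.2, 32.9, 28.2] 287.5 261.3 807
shield
[... 521 characters left out ...]
94],
       [  0.        , 490.97729461, 238.3706604 ],
       [  0.        ,   0.        ,   1.        ]]), 'xyz': array([0.3280405 , 0.02977397, 1.34585441]), 'attitude': array([ 0.07612922, -0.70255706,  0.70327424, -0.0776097 ])}
grinder 0.64 [154.6, 111.9, 196.2, 141.3] 250.7 181.5 16547
rest_grip 0.69 [315.0, 208.3, 22.4, 21.7] 326.1 218.8 296
shield_grip 0.74 [297.9, 174.8, 58.1, 50.6] 325.4 193.8 1646
eye_shield 0.86 [299.3, 174.2, 53.0, 51.0] 325.1 194.3 1677
quench_pot 0.58 [153.7, 300.1, 65.7, 39.4] 187.5 318.5 1742
spanner 0.95 [253.6, 286.8, 36.9, 65.3] 270.9 322.2 499
dresser 0.65 [437.8, 281.0, 34.7, 68.8] 453.8 317.0 832
glasses 0.73 [347.5, 284.0, 52.7, 39.7] 372.8 314.7 274
```

View pics/side0.png

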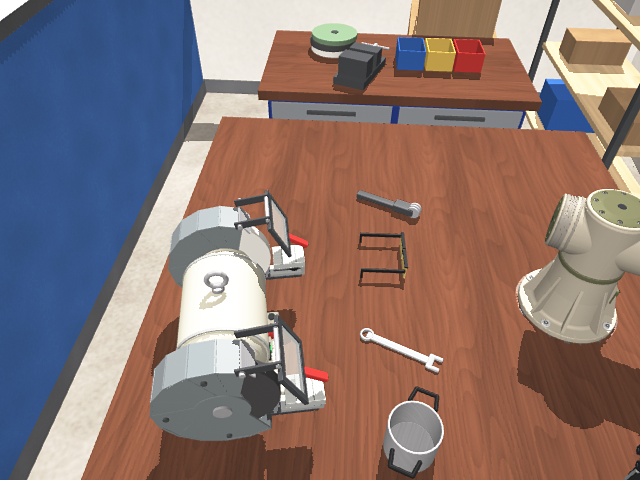

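View pics/top0.png

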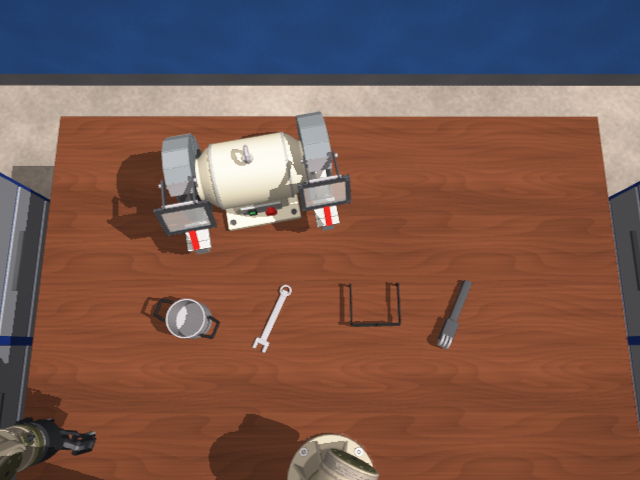

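The side view shows the white-wheel unit far, at about (285,235), with its handle at (297,241). In the top view it is at the right: shield (325,194), handle (326,213), and the rest just in front of it. Next I'll take enlarged crops and the red handle blobs.

```bash
cat > h.py <<'E'
from workcell import *
import cv2,numpy as np
from scipy.spatial.transform import Rotation as R
def cam(c):
    i=camera_info(c);q=i["attitude"];return i["K"],R.from_quat(np.r_[q[1:],q[0]]).as_matrix(),i["xyz"]
def proj(c,P):
    K,A,t=cam(c);p=(np.atleast_2d(P)-t)@A@K.T;return p[:,:2]/p[:,2:]
def ray(c,uv):
    K,A,t=cam(c);d=A@np.linalg.solve(K,[*uv,1]);return t,d/np.linalg.norm(d)
def tri(ob): # {cam:uv}
    M=0;b=0;L=[ray(c,uv) for c,uv in ob.items()]
    for t,d in L: Q=np.eye(3)-np.outer(d,d);M=M+Q;b=b+Q@t
    p=np.linalg.solve(M,b);return p,[np.linalg.norm((np.eye(3)-np.outer(d,d))@(p-t)) for t,d in L]
def red(im):
    b,g,r=[im[...,k].astype(int) for k in range(3)]
    return ((r>140)&(g<70)&(b<70)).astype(np.uint8)
E
python3 - <<'E'
from h import *
for c,(x,y,w,h) in {"side":(225,180,100,105),"top":(285,165,80,75)}.items():
    im=cv2.imread(f"pics/{c}0.png")
    n,l,s,ce=cv2.connectedComponentsWithStats(red(im))
    for k in range(1,n):
        if s[k,4]>15 and s[k,1]>100: print(c,s[k],ce[k].round(1))
    cv2.imwrite(f"pics/{c}1.png",cv2.resize(im[y:y+h,x:x+w],None,fx=5,fy=5,interpolation=cv2.INTER_CUBIC))
a=cv2.imread("pics/side1.png");b=cv2.imread("pics/top1.png")
a=cv2.resize(a,(400,420));b=cv2.resize(b,(400,375))
o=np.zeros((420,800,3),np.uint8);o[:,:400]=a;o[:375,400:]=b;cv2.imwrite("pics/c1.png",o)
E
```

```text
side [290 238  18  10  63] [298.1 242.7]
side [269 332   4   6  20] [270.7 334.1]
side [305 373  23   9  71] [316.2 377.5]
top [266 207   8   7  35] [269.8 210.1]
top [324 206   8  20  97] [327.4 215.5]
top [189 231  10  19 106] [193.9 239.5]
```

View pics/c1.png

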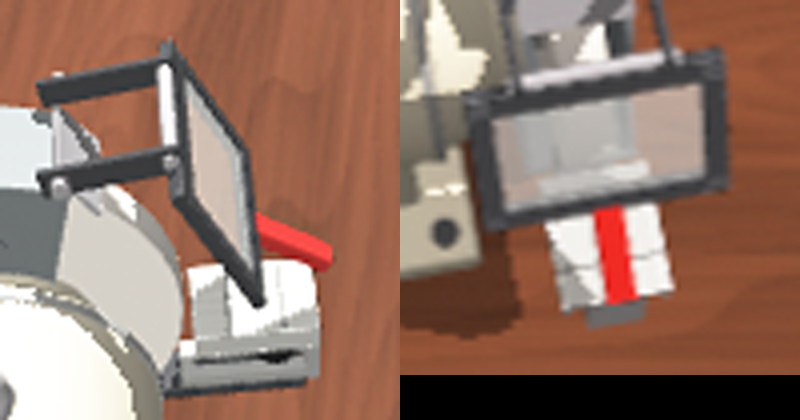

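```bash
cat >> h.py <<'E'
def sh(th,x,y,z): # shield-frame point (mm) -> grinder frame (m)
    a=np.radians(65)-th
    return np.array([-100+x*np.cos(a)-z*np.sin(a), -165+y, 280+x*np.sin(a)+z*np.cos(a)])/1e3
E
python3 - <<'E'
from h import *
from scipy.optimize import least_squares as ls
tip=(-136.6,0,24)
o=[("side",sh(0,*tip),(307.5,244.5)),("top",sh(0,*tip),(329.4,225.4))]
m=np.array([0,.330,0])
o+=[("side",sh(0,*tip)+m,(327.5,377.5)),("top",sh(0,*tip)+m,(197,249))]
for c,x,y,uv in [("top",-95,61,(303,210.6)),("top",-95,-61,(350.6,203)),("top",0,61,(298,185)),("top",0,-61,(349,175)),
  ("side",-95,61,(290.5,255.7)),("side",-95,-61,(287,218.7)),("side",0,-61,(266.7,191)),("side",0,61,(270,228.7))]: o.append((c,sh(0,x,y,0),uv))
def T(p,P): return R.from_euler('z',p[2]).as_matrix()@P+[p[0],p[1],p[3]]
f=lambda p:np.concatenate([proj(c,T(p,P))[0]-uv for c,P,uv in o])
r=ls(f,[.7,.1,0,0],loss='soft_l1');print(r.x,np.degrees(r.x[2]));print(f(r.x).reshape(-1,2).round(1))
g=lambda p:f([*p,0]);r=ls(g,[.7,.1,0],loss='soft_l1');p=[*r.x,0];print(p)
print("tip tri",tri({"side":(307.5,244.5),"top":(329.4,225.4)}),T(p,sh(0,*tip)))
A=R.from_euler('z',p[2]).as_matrix()
for uv in [(318.6,227),(339.4,223)]:
    t,d=ray("top",uv);w=t+d*(.14-t[2])/d[2];print("rest corner",A.T@(w-[p[0],p[1],0]),w)
print("grip",T(p,sh(0,-121,0,15)),"rest0",T(p,[-.158,-.165,.134]))
E
```

```text
[ 0.7693112   0.19945295  0.1852302  -0.00479259] 10.612908772003253
[[-0.4  0.2]
 [-0.2 -0. ]
 [-0.4 -0.4]
 [ 0.4  0.5]
 [-1.1  1.2]
 [ 0.2 -0.1]
 [-0.5 -0. ]
 [ 0.7  0.7]
 [ 0.8  1.7]
 [-0.2 -0.2]
 [-0.3 -1.3]
 [-0.6 -0.1]]
[np.float64(0.768715684145107), np.float64(0.20077572473977148), np.float64(0.18395483275090777), 0]
tip tri (array([0.62272019, 0.00386461, 0.16191065]), [np.float64(0.00038022120188538566), np.float64(0.0003802212018855676)]) [0.6224445  0.0057291  0.16634119]
rest corner [-0.17297976 -0.14085896  0.14      ] [0.62442024 0.03065204 0.14      ]
rest corner [-0.17240232 -0.1945684   0.14      ] [ 0.63481242 -0.02204559  0.14      ]
grip [0.63694526 0.00842709 0.17667603] rest0 [0.64356312 0.00965839 0.134     ]
```

```bash
cat >> h.py <<'E'
G=np.array([.7690,.2002,0]);YAW=.1845
GA=R.from_euler('z',YAW)
def g2w(P): return GA.apply(P)+G
def w2g(P): return GA.inv().apply(np.asarray(P)-G)
def tool(lean,flip): # lean back to the front, deg
    l=np.radians(lean);z=np.array([np.sin(l),0,-np.cos(l)]);y=np.array([0,flip,0])
    return GA*R.from_matrix(np.c_[np.cross(y,z),y,z])
def cur():
    s=get_state();q=s["orientation"];return s,np.array(s["tcp_pos"]),R.from_quat(np.r_[q[1:],q[0]])
def delta(Pg,lean,fwd=0,off=grip_point_offset):
    """shift (cm) and turn (deg) in tool axes putting grasp point at grinder-frame Pg, fwd m further along the tool"""
    s,p,q=cur();best=min((tool(lean,f) for f in(1,-1)),key=lambda t:(q.inv()*t).magnitude())
    z=best.as_matrix()[:,2];w=g2w(Pg)+z*(off+fwd)
    return (q.inv().apply(w-p)*100).round(2),np.degrees((q.inv()*best).as_rotvec()).round(1),w.round(3)
def show(off=grip_point_offset):
    s,p,q=cur();z=q.as_matrix()[:,2]
    print("t",s["clock"],"tcp",p.round(4),"grasp in grinder",w2g(p-z*off).round(4),"F grinder",GA.inv().apply(s["wrist_force"]).round(1),"M",s["ft_torque"].round(2),"gap",s["finger_gap"],"q",s["joint_pos"].round(2))
E
python3 - <<'E'
from h import *
print(grip_point_offset);show();print(cur()[2].as_matrix().round(2))
print(delta([-.158,-.165,.134],40,-.12),delta([-.158,-.165,.134],40,-.02))
for n in("quench_pot","glasses"):pass
E
```

```text
0.0187
t 0.9 tcp [0.1583 0.5528 0.2002] grasp in grinder [-0.5357  0.4587  0.2189] F grinder [-0.3  0.2  1.3] M [-0.03 -0.03 -0.02] gap 0.08531970345895555 q [ 1.15  0.31  0.05  1.3  -0.    1.43]
[[-0.96  0.28  0.  ]
 [ 0.28  0.96  0.  ]
 [-0.    0.   -1.  ]]
(array([-55.83, -41.83,  -1.15]), array([ -9.3, -39.3, -25.5]), array([ 0.58 , -0.003,  0.212])) (array([-61.58, -38.96,   6.51]), array([ -9.3, -39.3, -25.5]), array([0.643, 0.009, 0.135]))
```

Call:
send_rows:
  series: [-28,-21,-8,-5,-20,-13,1,-56,-42,-8,-9.3,-39.3,-25.5,1,-56,-42,-8,-9.3,-39.3,-25.5,1,-56,-42,-8,-9.3,-39.3,-25.5,1,-56,-42,-8,-9.3,-39.3,-25.5,1,-56,-42,-8,-9.3,-39.3,-25.5,1,-56,-42,-8,-9.3,-39.3,-25.5,1,-56,-42,-8,-9.3,-39.3,-25.5,1,-56,-42,-8,-9.3,-39.3,-25.5,1,-56,-42,-8,-9.3,-39.3,-25.5,1]
  newtons: 40

```text
clock: 1.73
tcp_pos: [0.4061, 0.224, 0.2496]
orientation: [0.342, -0.088, 0.935, 0.033]
wrist_force: [1.0, -0.3, -0.4]
finger_gap: 0.0854
```

```bash
python3 - <<'E'
from h import *
show();print(delta([-.158,-.165,.134],40,-.12))
E
```

```text
t 1.7333 tcp [0.4061 0.224  0.2496] grasp in grinder [-0.3644  0.09    0.2639] F grinder [ 0.9 -0.5 -0.4] M [-0.11  0.55  0.02] gap 0.0854149918219682 q [ 0.45 -0.47 -0.81  0.55 -0.17  0.2 ]
(array([ -7.36, -25.55,  11.17]), array([0.2, 0.2, 0.1]), array([ 0.58 , -0.003,  0.212]))
```

Call:
send_rows:
  series: [-7.4,-25.6,11.2,0.2,0.2,0.1,1,-7.4,-25.6,11.2,0.2,0.2,0.1,1,-7.4,-25.6,11.2,0.2,0.2,0.1,1,-7.4,-25.6,11.2,0.2,0.2,0.1,1,-7.4,-25.6,11.2,0.2,0.2,0.1,1,-7.4,-25.6,11.2,0.2,0.2,0.1,1,-7.4,-25.6,11.2,0.2,0.2,0.1,1,-7.4,-25.6,11.2,0.2,0.2,0.1,1,-7.4,-25.6,11.2,0.2,0.2,0.1,1,-7.4,-25.6,11.2,0.2,0.2,0.1,1]

```text
clock: 2.57
tcp_pos: [0.5796, -0.0026, 0.21]
orientation: [0.338, -0.085, 0.937, 0.031]
wrist_force: [-0.3, 1.2, -0.4]
finger_gap: 0.0851
```

```bash
python3 - <<'E'
from h import *
show();print(delta([-.158,-.165,.134],40,-.04));print(delta([-.158,-.165,.134],40,0.005))
for c,(x,y,w,h) in {"side":(225,150,133,130),"top":(275,155,133,130)}.items():
    im=read_camera(c);cv2.imwrite(f"pics/{c}2.png",im)
    print(c,proj(c,g2w([[-.158,-.165,.134],[-.1647,-.165,.1767]])).round(1).tolist())
    a=cv2.resize(im[y:y+h,x:x+w],(400,390),interpolation=cv2.INTER_CUBIC)
    o=a if c=="side" else np.hstack([o,a])
cv2.imwrite("pics/c2.png",o)
E
```

```text
t 2.5667 tcp [ 0.5796 -0.0026  0.21  ] grasp in grinder [-0.2353 -0.1646  0.2244] F grinder [-0.1  1.2 -0.4] M [-0.1   0.6  -0.02] gap 0.08513288085173494 q [-0.33 -0.19 -0.73  0.4   0.32 -0.4 ]
(array([-0.16, -0.02,  7.89]), array([-0.1, -0.3, -0.1]), array([0.63 , 0.007, 0.15 ]))
(array([-1.800e-01, -1.000e-02,  1.239e+01]), array([-0.1, -0.3, -0.1]), array([0.659, 0.012, 0.116]))
side [[297.9, 254.4], [300.5, 240.6]]
top [[327.1, 220.1], [327.9, 218.3]]
```

View pics/c2.png

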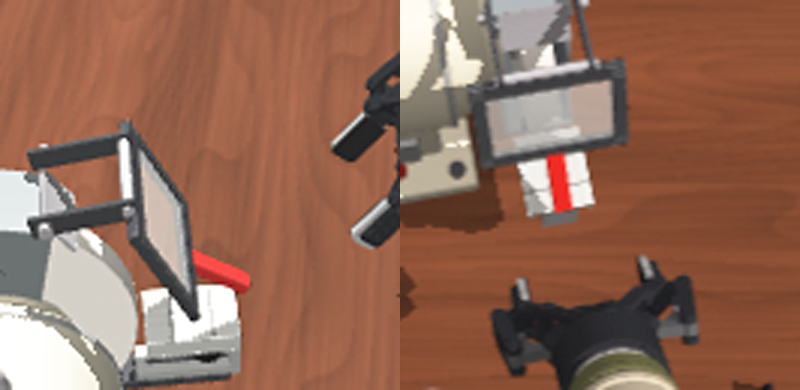

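```bash
python3 - <<'E'
from h import *
s,p,q=cur();print(proj("top",[p+q.apply([0,e*.0425,-.013]) for e in(1,-1)]).round(1),proj("side",[p+q.apply([0,e*.0425,-.013]) for e in(1,-1)]).round(1))
# rest & handle lateral centre in the top view
print(proj("top",g2w([[-.173,-.137,.14],[-.173,-.193,.14]])))
E
```

```text
[[315.1 244. ]
 [350.7 237.6]] [[334.2 237.7]
 [328.7 210.9]]
[[317.35994816 227.135668  ]
 [339.09254536 223.17991851]]
```

```bash
python3 - <<'E'
from h import *
s,p,q=cur()
for a,b in [((225+355/3,150+240/3),(275+120/3.008,155+283/3)),((225+333/3,150+148/3),(275+245/3.008,155+262/3))]:
    P,e=tri({"side":a,"top":b});print(P,e,q.inv().apply(P-p))
x,y,w,h=285,190,80,75
o=None
for c,(x,y) in {"side":(300,180),"top":(300,225)}.items():
    im=cv2.imread(f"pics/{c}2.png")
    a=cv2.resize(im[y:y+60,x:x+65],(400,369),interpolation=cv2.INTER_CUBIC)
    o=a if o is None else np.hstack([o,a])
cv2.imwrite("pics/c3.png",o)
E
```

```text
[0.54584348 0.03915628 0.24424258] [np.float64(0.00038662666586589643), np.float64(0.0003866266658659492)] [-0.00177963  0.04596888 -0.04219572]
[ 0.56326652 -0.05635765  0.24477357] [np.float64(0.0008555973885533868), np.float64(0.00085559738855311)] [-0.00184543 -0.05112125 -0.04270289]
```

View pics/c3.png

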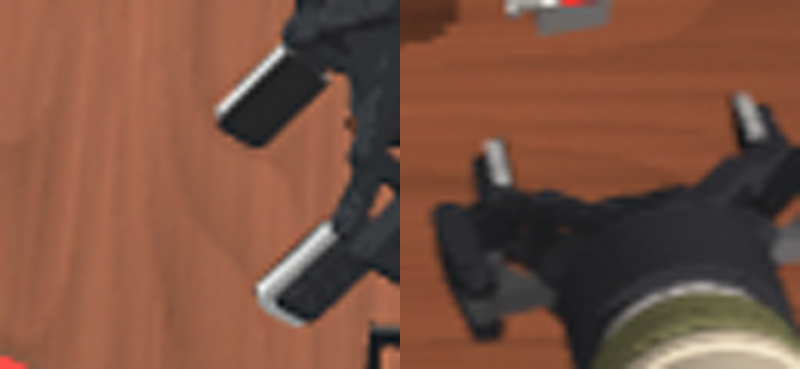

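```bash
python3 - <<'E'
from h import *
s,p,q=cur()
for a,b in [((345.2,230.0),(315.1,247.8)),((338.2,201.1),(355.6,240.4))]:
    P,e=tri({"side":a,"top":b});print(P,np.round(e,4),q.inv().apply(P-p).round(4))
print(s["tcp_pos"],s["orientation"])
E
```

```text
[0.54548664 0.03937699 0.24605339] [0.004 0.004] [-0.0027  0.0462 -0.0438]
[ 0.56298464 -0.05356751  0.2442154 ] [0.0041 0.0041] [-0.0017 -0.0483 -0.0421]
[ 0.57944395 -0.001403    0.21073532] [ 0.33905344 -0.08620628  0.93630686  0.03067098]
```

```bash
python3 - <<'E'
from h import *
print("base top",proj("top",[[0,0,0],[.0,.09,0],[0,-.09,0]]).round(1),"side",proj("side",[[0,0,0],[.09,0,0]]).round(1))
im=cv2.imread("pics/top0.png")[400:480,20:120];im2=cv2.imread("pics/side2.png")[150:330,280:480]
s,p,q=cur()
im3=cv2.imread("pics/side2.png")
for z,col in((0,(0,255,0)),(-.013,(255,0,255)),(-.0187-.054,(255,255,0))):
  for y in(-.0425,.0425):
    u=proj("side",p+q.apply([0,y,z]))[0];cv2.drawMarker(im3,tuple(int(round(k)) for k in u),col,cv2.MARKER_CROSS,5,1)
P=np.array([.158,.5523,.1992])
t=R.from_quat([.1389,.9903,0,0])
a=cv2.imread("pics/top0.png")
for z,col in((0,(0,255,0)),(-.013,(255,0,255)),(-.0187-.054,(255,255,0))):
  for y in(-.0425,.0425):
    u=proj("top",P+t.apply([0,y,z]))[0];cv2.drawMarker(a,tuple(int(round(k)) for k in u),col,cv2.MARKER_CROSS,5,1)
o=np.hstack([cv2.resize(im3[170:290,280:380],(400,480),interpolation=cv2.INTER_NEAREST),cv2.resize(a[380:480,20:120],(400,400),interpolation=cv2.INTER_NEAREST).copy() if 0 else np.vstack([cv2.resize(a[380:480,20:120],(400,400),interpolation=cv2.INTER_NEAREST),np.zeros((80,400,3),np.uint8)])])
cv2.imwrite("pics/c4.png",o)
E
```

```text
base top [[330.9 479.7]
 [295.4 479.8]
 [366.4 479.7]] side [[565.1 303.6]
 [527.4 301.6]]
```

View pics/c4.png

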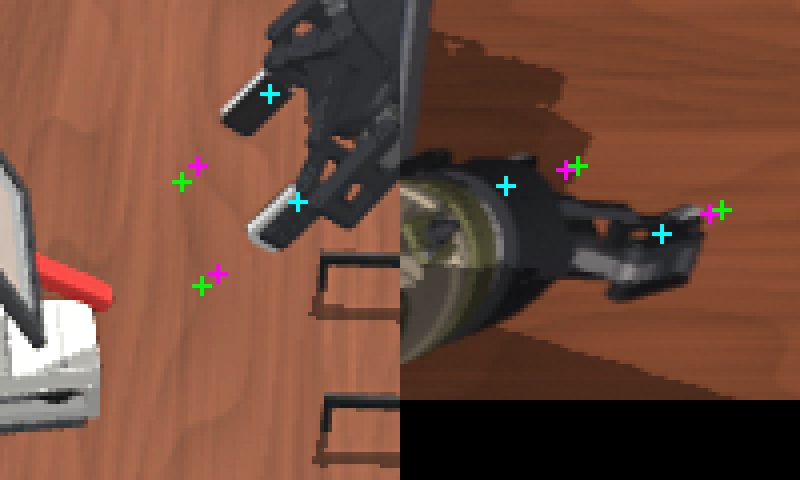

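The side crop shows the finger tips at about (338,201) and (345,230), which is 35–40 mm short of where the reported TCP projects. I'll shut the fingers here in free space to measure where the tips really are.

Call:
send_rows:
  series: [0,0,0,0,0,0,0,0,0,0,0,0,0,0,0,0,0,0,0,0,0,0,0,0,0,0,0,0,0,0,0,0,0,0,0,0,0,0,0,0,0,0,0,0,0,0,0,0,0,0,0,0,0,0,0,0,0,0,0,0,0,0,0,0,0,0,0,0,0,0]

```text
clock: 3.5
tcp_pos: [0.5803, -0.0027, 0.2107]
orientation: [0.339, -0.086, 0.936, 0.03]
wrist_force: [0.6, -0.2, -0.1]
finger_gap: 0.0005
```

```bash
python3 - <<'E'
from h import *
show();s,p,q=cur();o=None
for c,(x,y) in {"side":(300,170),"top":(290,215)}.items():
    im=read_camera(c);cv2.imwrite(f"pics/{c}5.png",im)
    for z,col in((0,(0,255,0)),(-.0187,(255,0,255)),(-.0187-.054,(255,255,0))):
        u=proj(c,p+q.apply([0,0,z]))[0];print(c,z,u.round(1));cv2.drawMarker(im,tuple(int(round(k)) for k in u),col,cv2.MARKER_CROSS,3,1)
    a=cv2.resize(im[y:y+100,x:x+80],(400,500),interpolation=cv2.INTER_NEAREST)
    o=a if o is None else np.hstack([o,a])
cv2.imwrite("pics/c5.png",o)
E
```

```text
t 3.5 tcp [ 0.5803 -0.0027  0.2107] grasp in grinder [-0.2347 -0.1648  0.2251] F grinder [ 0.6 -0.3 -0.1] M [-0.05  0.49 -0.06] gap 0.0005366197594592867 q [-0.32 -0.19 -0.73  0.4   0.32 -0.4 ]
side 0 [327.  227.2]
side -0.0187 [332.7 221.9]
side -0.0727 [349.7 205.9]
top 0 [332.7 237.9]
top -0.0187 [333.8 241.5]
top -0.0727 [337.2 252.5]
```

View pics/c5.png

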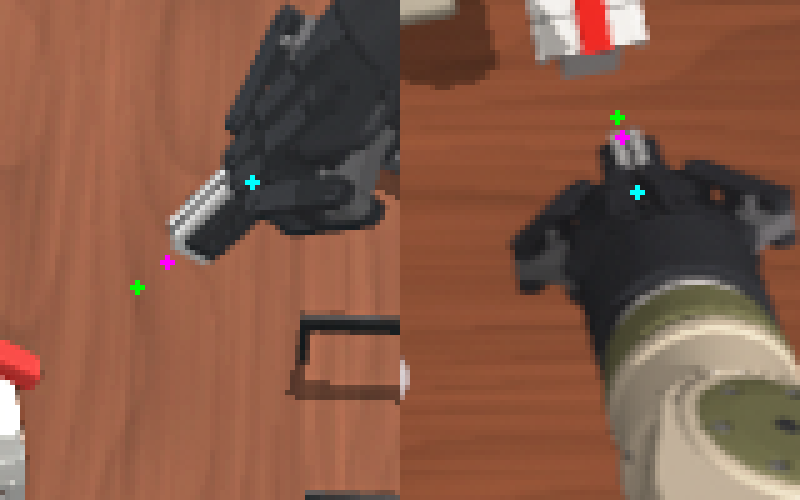

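```bash
python3 - <<'E'
from h import *
s,p,q=cur()
for a in [(334.6,217.0),(335,218.5)]:
    P,e=tri({"side":a,"top":(335.2,241.2)});print(P.round(4),np.round(e,4),"tool frame",q.inv().apply(P-p).round(4))
# base-ring check: robot-visible anchor; predicted pixels of pad corners at offset d
for d in(0,-.02,-.03,-.04):
    print(d,[(c,proj(c,p+q.apply([x,0,d]))[0].round(1).tolist()) for c in("side","top") for x in(-.011,.011)])
E
```

```text
[ 0.5658 -0.0076  0.2372] [0.0009 0.0009] tool frame [-0.0053 -0.0022 -0.03  ]
[ 0.5657 -0.0075  0.2334] [0.0018 0.0018] tool frame [-0.0028 -0.0022 -0.0271]
0 [('side', [323.2, 225.1]), ('side', [330.8, 229.3]), ('top', [332.1, 233.9]), ('top', [333.2, 242.0])]
-0.02 [('side', [329.3, 219.4]), ('side', [336.9, 223.7]), ('top', [333.3, 237.7]), ('top', [334.4, 245.9])]
-0.03 [('side', [332.3, 216.4]), ('side', [340.0, 220.8]), ('top', [333.9, 239.6]), ('top', [335.1, 247.9])]
-0.04 [('side', [335.5, 213.5]), ('side', [343.1, 217.9]), ('top', [334.5, 241.6]), ('top', [335.7, 249.9])]
```

The shut tips show at side (338,220) and top (335,241). That is about 30 mm behind the reported TCP along the tool, in both poses, plus a vision bias of about 5 mm. I'll build this offset into the helper, approach partway and look again.

```bash
python3 - <<'E'
from h import *
s,p,q=cur();print(q.apply([.006,-.0022,0]))
E
sed -i 's/^G=.*/G=np.array([.7735,.2015,0]);YAW=.1845/; s/off=grip_point_offset/off=grip_point_offset+.030/' h.py
python3 - <<'E'
from h import *
show();print(delta([-.158,-.165,.134],40,-.06),delta([-.158,-.165,.134],40,0))
E
```

```text
[-0.00413398 -0.00300146 -0.00383945]
t 3.6 tcp [ 0.5803 -0.0027  0.2107] grasp in grinder [-0.2585 -0.1651  0.2481] F grinder [ 0.1  0.6 -0.1] M [-0.07  0.59  0.  ] gap 7.003013512742333e-05 q [-0.32 -0.19 -0.73  0.4   0.32 -0.4 ]
(array([-0.41,  0.05,  9.21]), array([-0.2, -0.2, -0.1]), array([0.641, 0.009, 0.143])) (array([-0.43,  0.07, 15.2 ]), array([-0.2, -0.2, -0.1]), array([0.679, 0.016, 0.097]))
```

Call:
send_rows:
  series: [0,0,0,0,0,0,1,0,0,0,0,0,0,1,0,0,0,0,0,0,1,0,0,0,0,0,0,1,0,0,0,0,0,0,1,-0.1,0,2.5,0,0,0,1,-0.2,0,5,0,0,0,1,-0.3,0,7.5,0,0,0,1,-0.4,0,9,0,0,0,1,-0.4,0,9,0,0,0,1]

```text
clock: 4.43
tcp_pos: [0.6398, 0.0089, 0.141]
orientation: [0.337, -0.086, 0.937, 0.031]
wrist_force: [-1.0, -0.2, -0.5]
finger_gap: 0.0853
```

```bash
cat > look.py <<'E'
from h import *
import sys
n=sys.argv[1];show();s,p,q=cur();o=None;off=.03
for c,(x,y) in {"side":(250,180),"top":(285,170)}.items():
    im=read_camera(c);cv2.imwrite(f"pics/{c}{n}.png",im)
    a=cv2.resize(im[y:y+80,x:x+80],(400,400),interpolation=cv2.INTER_CUBIC)
    g=p+q.apply([0,0,-.0487])
    for P,col in((g,(255,0,255)),(g2w([-.158,-.165,.134]),(0,255,0)),(g2w([-.1647,-.165,.1767]),(255,255,0))):
        u=(proj(c,P)[0]-[x,y])*5;cv2.drawMarker(a,tuple(int(round(k)) for k in u),col,cv2.MARKER_CROSS,12,1)
    o=a if o is None else np.hstack([o,a])
cv2.imwrite(f"pics/c{n}.png",o)
E
python3 look.py 6; python3 -c "
from h import *
print(delta([-.158,-.165,.134],40,0))"
```

```text
t 4.4333 tcp [0.6398 0.0089 0.141 ] grasp in grinder [-0.1978 -0.1648  0.1786] F grinder [-1.   0.  -0.5] M [-0.2   0.54  0.01] gap 0.08530069796925165 q [-0.25  0.01 -0.75  0.16  0.27 -0.34]
(array([-0.12,  0.02,  6.17]), array([-0.1, -0.3, -0.1]), array([0.679, 0.016, 0.097]))
```

View pics/c6.png

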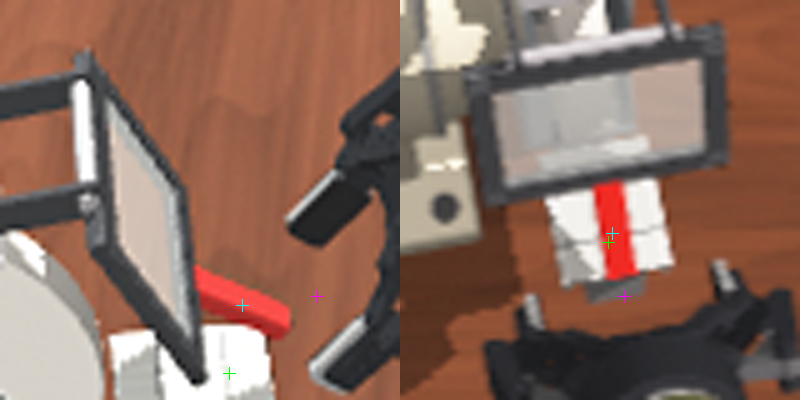

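The side crop shows the tips straddling the handle's end, and the top crop shows them centred on the rest's axis, so the projected grasp point agrees. Going in now.

Call:
send_rows:
  series: [-0.1,0,2,0,0,0,1,-0.1,0,4,0,0,0,1,-0.1,0,5.3,0,0,0,1,-0.1,0,6.4,0,0,0,1,-0.1,0,6.4,0,0,0,1,-0.1,0,6.4,0,0,0,1]

```text
clock: 5.03
tcp_pos: [0.681, 0.0156, 0.0964]
orientation: [0.339, -0.086, 0.936, 0.03]
wrist_force: [1.1, -0.2, 0.1]
finger_gap: 0.0855
```

```bash
python3 look.py 7
```

```text
t 5.0333 tcp [0.681  0.0156 0.0964] grasp in grinder [-0.1563 -0.1656  0.1338] F grinder [ 1.  -0.4  0.1] M [-0.15  0.57 -0.02] gap 0.08549949251154693 q [-0.22  0.15 -0.74  0.02  0.25 -0.31]
```

View pics/c7.png

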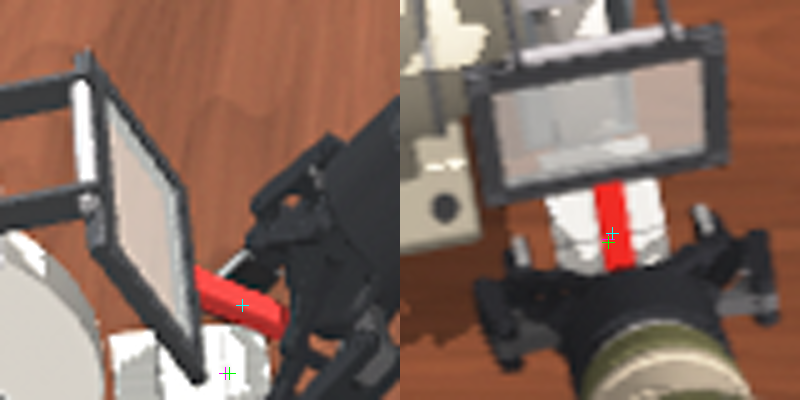

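The fingers stand on both sides of the rest and the wrist force is about 1 N, so nothing touches. Pinching.

Call:
send_rows:
  series: [0,0,0,0,0,0,0,0,0,0,0,0,0,0,0,0,0,0,0,0,0,0,0,0,0,0,0,0,0,0,0,0,0,0,0,0,0,0,0,0,0,0]
  newtons: 45

```text
clock: 5.63
tcp_pos: [0.6814, 0.0161, 0.097]
orientation: [0.34, -0.086, 0.936, 0.031]
wrist_force: [-5.0, 0.2, 5.5]
finger_gap: 0.055
```

```bash
python3 - <<'E'
from h import *
show();s,p,q=cur();print(q.inv().apply(GA.apply([-.01,0,0]))*100)
E
```

```text
t 5.6333 tcp [0.6814 0.0161 0.097 ] grasp in grinder [-0.1558 -0.1653  0.1344] F grinder [-4.9  1.1  5.5] M [0.33 0.68 0.22] gap 0.05501746051602578 q [-0.22  0.15 -0.74  0.02  0.25 -0.31]
[ 0.76683786 -0.00208926 -0.64183746]
```

Call:
send_rows:
  series: [0.38,0,-0.32,0,0,0,0,0.77,0,-0.64,0,0,0,0,1.15,0,-0.96,0,0,0,0,1.53,0,-1.28,0,0,0,0,1.92,0,-1.6,0,0,0,0,2.3,0,-1.93,0,0,0,0,2.68,0,-2.25,0,0,0,0,2.91,0,-2.44,0,0,0,0,3.07,0,-2.57,0,0,0,0,3.07,0,-2.57,0,0,0,0]

```text
clock: 6.47
tcp_pos: [0.6423, 0.0087, 0.097]
orientation: [0.34, -0.086, 0.936, 0.031]
wrist_force: [-3.0, 1.9, 6.5]
finger_gap: 0.0549
```

```bash
python3 -c "
from h import *
show()"
```

```text
t 6.4667 tcp [0.6423 0.0087 0.097 ] grasp in grinder [-0.1956 -0.1653  0.1343] F grinder [-2.6  2.4  6.5] M [0.61 0.16 0.31] gap 0.05488190854563517 q [-0.25  0.09 -0.82  0.02  0.27 -0.34]
```

Call:
send_rows:
  series: [0.15,0,-0.13,0,0,0,0,0.31,0,-0.26,0,0,0,0,0.46,0,-0.38,0,0,0,0,0.54,0,-0.45,0,0,0,0,0.61,0,-0.51,0,0,0,0]

```text
clock: 6.88
tcp_pos: [0.635, 0.0074, 0.0971]
orientation: [0.34, -0.086, 0.936, 0.031]
wrist_force: [4.2, 2.8, 0.8]
finger_gap: 0.0553
```

Call:
send_rows:
  series: [0.08,0,-0.06,0,0,0,0,0.15,0,-0.13,0,0,0,0,0.23,0,-0.19,0,0,0,0,0.23,0,-0.19,0,0,0,0]

```text
clock: 7.22
tcp_pos: [0.6326, 0.0069, 0.0971]
orientation: [0.341, -0.086, 0.936, 0.031]
wrist_force: [9.8, 5.0, -0.7]
finger_gap: 0.055
```

```bash
python3 -c "
from h import *
show()"
```

```text
t 7.2167 tcp [0.6326 0.0069 0.0971] grasp in grinder [-0.2055 -0.1654  0.1344] F grinder [10.5  3.1 -0.7] M [ 0.79 -0.46  0.19] gap 0.055036873790004597 q [-0.26  0.07 -0.84  0.02  0.28 -0.35]
```

Call:
send_rows:
  series: [0.08,0,-0.06,0,0,0,0,0.15,0,-0.13,0,0,0,0,0.23,0,-0.19,0,0,0,0,0.23,0,-0.19,0,0,0,0]

```text
clock: 7.55
tcp_pos: [0.6326, 0.0069, 0.0974]
orientation: [0.342, -0.087, 0.935, 0.031]
wrist_force: [40.2, 10.7, -26.1]
finger_gap: 0.0545
```

```bash
python3 -c "
from h import *
show()"
```

```text
t 7.55 tcp [0.6326 0.0069 0.0974] grasp in grinder [-0.2057 -0.1654  0.1346] F grinder [ 41.5   3.1 -26.1] M [ 1.12 -1.96 -0.31] gap 0.054477519367338884 q [-0.27  0.07 -0.84  0.01  0.28 -0.35]
```

At the hard stop: the push rose to 41 N with no further travel, after 49.9 mm in all. I'll ease the pull and open.

Call:
send_rows:
  series: [-0.1,0,0.09,0,0,0,0,-0.2,0,0.17,0,0,0,0,-0.2,0,0.17,0,0,0,0,-0.2,0,0.17,0,0,0,1,-0.2,0,0.17,0,0,0,1,-0.2,0,0.17,0,0,0,1,-0.2,0,0.17,0,0,0,1,-0.2,0,0.17,0,0,0,1]

```text
clock: 8.22
tcp_pos: [0.6301, 0.0063, 0.0953]
orientation: [0.339, -0.085, 0.937, 0.03]
wrist_force: [-0.2, 0.4, -0.6]
finger_gap: 0.0856
```

```bash
python3 -c "
from h import *
show()
for th in (0,.3,.6,.9,1.134): print(th,sh(th,-121,0,15).round(4),delta(sh(th,-121,0,15),40,0.001))"
```

```text
t 8.2167 tcp [0.6301 0.0063 0.0953] grasp in grinder [-0.2079 -0.1654  0.1327] F grinder [-0.1  0.5 -0.6] M [-0.1   0.57  0.02] gap 0.08559579858922642 q [-0.27  0.07 -0.84  0.02  0.28 -0.35]
0 [-0.1647 -0.165   0.1767] (array([-6.15,  0.06, -0.51]), array([-0.2, -0.2, -0.1]), array([0.673, 0.015, 0.139]))
0.3 [-0.1924 -0.165   0.2004] (array([-5.55,  0.05, -4.11]), array([-0.2, -0.2, -0.1]), array([0.646, 0.01 , 0.162]))
0.6 [-0.2118 -0.165   0.2313] (array([-6.03,  0.04, -7.72]), array([-0.2, -0.2, -0.1]), array([0.627, 0.006, 0.193]))
0.9 [-0.2212 -0.165   0.2665] (array([ -7.56,   0.03, -11.03]), array([-0.2, -0.2, -0.1]), array([0.618, 0.005, 0.228]))
1.134 [-0.221  -0.165   0.2949] (array([ -9.39,   0.03, -13.21]), array([-0.2, -0.2, -0.1]), array([0.618, 0.005, 0.257]))
```

Call:
send_rows:
  series: [-1.2,0,-0.5,0,0,0,1,-2.5,0,-0.5,0,0,0,1,-3.8,0,-0.5,0,0,0,1,-5,0,-0.5,0,0,0,1,-6.1,0,-0.5,0,0,0,1,-6.1,0,-0.5,0,0,0,1,-6.1,0,-0.5,0,0,0,0.6,-6.1,0,-0.5,0,0,0,0.5]

```text
clock: 8.88
tcp_pos: [0.6724, 0.0145, 0.1375]
orientation: [0.338, -0.085, 0.937, 0.03]
wrist_force: [-0.6, -0.3, -0.4]
finger_gap: 0.0638
```

```bash
sed -i 's/\[-.158,-.165,.134\]/[-.208,-.165,.134]/' look.py; python3 look.py 8
```

```text
t 8.8833 tcp [0.6724 0.0145 0.1375] grasp in grinder [-0.1648 -0.1652  0.175 ] F grinder [-0.6 -0.2 -0.4] M [-0.09  0.59 -0.01] gap 0.06381913829574173 q [-0.22  0.08 -0.69  0.15  0.25 -0.32]
```

View pics/c8.png

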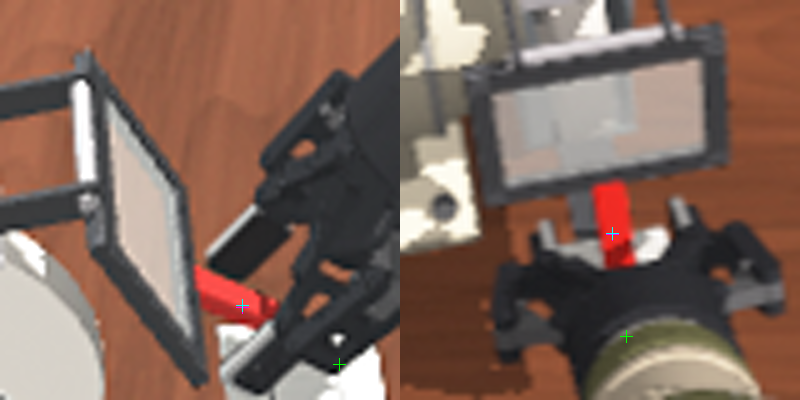

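The rest is out, and the fingers straddle the red handle, with the marker at side (242,305) on the grasp spot. Closing.

Call:
send_rows:
  series: [0,0,0,0,0,0,0,0,0,0,0,0,0,0,0,0,0,0,0,0,0,0,0,0,0,0,0,0,0,0,0,0,0,0,0,0,0,0,0,0,0,0,0,0,0,0,0,0,0,0,0,0,0,0,0,0]
  newtons: 35

```text
clock: 9.65
tcp_pos: [0.673, 0.0144, 0.1382]
orientation: [0.339, -0.085, 0.936, 0.03]
wrist_force: [-5.0, -0.2, 1.7]
finger_gap: 0.0156
```

```bash
python3 -c "
from h import *
show()
b=sh(0,-121,0,15);s,p,q=cur()
for th in (.1,.2,.3,.4,.5,.6,.7,.8,.9,1.0,1.08,1.134,1.18):
    print(th,(q.inv().apply(GA.apply(sh(th,-121,0,15)-b))*100).round(2))"
```

```text
t 9.65 tcp [0.673  0.0144 0.1382] grasp in grinder [-0.1642 -0.1653  0.1757] F grinder [-5.   0.8  1.7] M [-0.15  1.06  0.09] gap 0.01559824151763306 q [-0.22  0.08 -0.69  0.15  0.25 -0.32]
0.1 [ 0.32 -0.   -1.18]
0.2 [ 0.52 -0.01 -2.38]
0.3 [ 0.61 -0.01 -3.59]
0.4 [ 0.57 -0.01 -4.81]
0.5 [ 0.4  -0.02 -6.02]
0.6 [ 0.12 -0.02 -7.21]
0.7 [-0.28 -0.02 -8.36]
0.8 [-0.79 -0.02 -9.46]
0.9 [ -1.41  -0.02 -10.51]
1.0 [ -2.13  -0.03 -11.5 ]
1.08 [ -2.77  -0.03 -12.23]
1.134 [ -3.24  -0.03 -12.69]
1.18 [ -3.66  -0.03 -13.06]
```

Call:
send_rows:
  series: [0.16,0,-0.6,0,0,0,0,0.32,0,-1.18,0,0,0,0,0.42,0,-1.8,0,0,0,0,0.52,0,-2.38,0,0,0,0,0.57,0,-3,0,0,0,0,0.61,0,-3.59,0,0,0,0,0.61,0,-3.59,0,0,0,0]

```text
clock: 10.23
tcp_pos: [0.6457, 0.0093, 0.1633]
orientation: [0.339, -0.086, 0.936, 0.03]
wrist_force: [1.2, -0.8, -3.6]
finger_gap: 0.0153
```

```bash
python3 -c "
from h import *
show()
b=sh(.3,-121,0,15);s,p,q=cur()
for th in (.4,.5,.6,.7,.8,.9,1.0,1.08,1.134):
    print(th,(q.inv().apply(GA.apply(sh(th,-121,0,15)-b))*100).round(2))"
```

```text
t 10.2333 tcp [0.6457 0.0093 0.1633] grasp in grinder [-0.1921 -0.1653  0.2006] F grinder [ 1.1 -1.  -3.6] M [-0.12  1.1   0.09] gap 0.01532806765589484 q [-0.25 -0.01 -0.71  0.22  0.27 -0.34]
0.4 [-0.04 -0.   -1.22]
0.5 [-0.21 -0.01 -2.43]
0.6 [-0.49 -0.01 -3.61]
0.7 [-0.89 -0.01 -4.76]
0.8 [-1.4  -0.02 -5.87]
0.9 [-2.02 -0.02 -6.92]
1.0 [-2.74 -0.02 -7.9 ]
1.08 [-3.39 -0.02 -8.63]
1.134 [-3.86 -0.02 -9.09]
```

Forces are small, so I'll carry on along the arc.

Call:
send_rows:
  series: [-0.02,0,-0.6,0,0,0,0,-0.04,0,-1.22,0,0,0,0,-0.12,0,-1.8,0,0,0,0,-0.21,0,-2.43,0,0,0,0,-0.35,0,-3,0,0,0,0,-0.49,0,-3.61,0,0,0,0,-0.69,0,-4.2,0,0,0,0,-0.89,0,-4.76,0,0,0,0,-1.14,0,-5.3,0,0,0,0,-1.4,0,-5.87,0,0,0,0]

```text
clock: 11.07
tcp_pos: [0.6201, 0.0046, 0.2173]
orientation: [0.34, -0.086, 0.936, 0.03]
wrist_force: [6.8, 1.0, -4.3]
finger_gap: 0.0154
```

```bash
python3 -c "
from h import *
show()
b=sh(.8,-121,0,15);s,p,q=cur();print(b)
for th in (.85,.9,.95,1.0,1.05,1.1,1.134):
    print(th,(q.inv().apply(GA.apply(sh(th,-121,0,15)-b))*100).round(2))"
```

```text
t 11.0667 tcp [0.6201 0.0046 0.2173] grasp in grinder [-0.2181 -0.1653  0.2547] F grinder [ 6.8 -0.3 -4.3] M [-0.07  0.43  0.11] gap 0.01536752490543404 q [-0.28 -0.11 -0.66  0.38  0.29 -0.36]
[-0.2192189  -0.165       0.25444898]
0.85 [-0.3  -0.   -0.53]
0.9 [-0.62 -0.   -1.05]
0.95 [-0.97 -0.   -1.55]
1.0 [-1.34 -0.   -2.03]
1.05 [-1.74 -0.01 -2.49]
1.1 [-2.16 -0.01 -2.93]
1.134 [-2.46 -0.01 -3.22]
```

Call:
send_rows:
  series: [-0.3,0,-0.53,0,0,0,0,-0.62,0,-1.05,0,0,0,0,-0.97,0,-1.55,0,0,0,0,-1.34,0,-2.03,0,0,0,0,-1.74,0,-2.49,0,0,0,0,-2.16,0,-2.93,0,0,0,0,-2.46,0,-3.22,0,0,0,0,-2.46,0,-3.22,0,0,0,0,-2.46,0,-3.22,0,0,0,0]

```text
clock: 11.82
tcp_pos: [0.6182, 0.0042, 0.2572]
orientation: [0.339, -0.085, 0.936, 0.03]
wrist_force: [1.9, -1.9, -2.4]
finger_gap: 0.0157
```

```bash
python3 - <<'E'
from h import *
show();o=None
for c,(x,y) in {"side":(235,165),"top":(280,160)}.items():
    im=read_camera(c);cv2.imwrite(f"pics/{c}9.png",im)
    a=cv2.resize(im[y:y+80,x:x+80],(400,400),interpolation=cv2.INTER_CUBIC)
    for th,col in((1.05,(0,255,255)),(1.134,(0,255,0)),(1.22,(255,0,255))):
      for yy in(-61,61):
        for xx in (-95,0):
          u=(proj(c,g2w(sh(th,xx,yy,0)))[0]-[x,y])*5;cv2.drawMarker(a,tuple(int(round(k)) for k in u),col,cv2.MARKER_CROSS,10,1)
    o=a if o is None else np.hstack([o,a])
cv2.imwrite("pics/c9.png",o)
E
```

```text
t 11.8167 tcp [0.6182 0.0042 0.2572] grasp in grinder [-0.2201 -0.1653  0.2946] F grinder [ 1.5 -2.2 -2.4] M [-0.16  0.59  0.03] gap 0.015739404865742428 q [-0.28 -0.15 -0.58  0.49  0.29 -0.36]
```

View pics/c9.png

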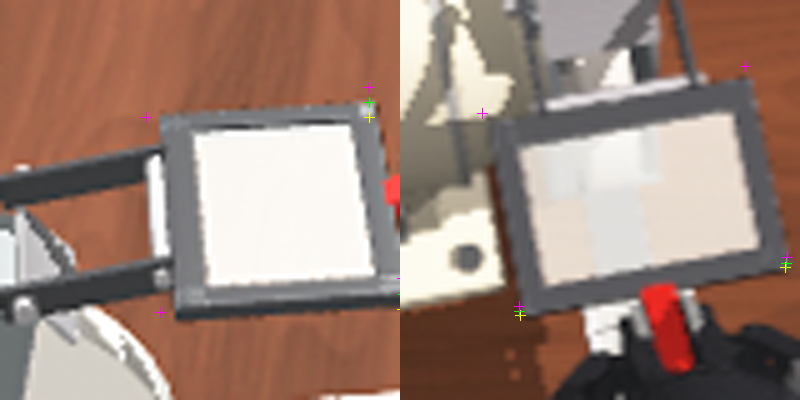

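```bash
python3 - <<'E'
from h import *
S=lambda u,v:(235+u/5,165+v/5)
T=lambda u,v:(280+(u-400)/5,160+v/5)
o={"hf":(S(163,118),T(748,80)),"ff":(S(375,105),T(785,262)),"hn":(S(180,302),T(497,125)),"fn":(S(400,290),T(520,306))}
P={k:tri({"side":a,"top":b}) for k,(a,b) in o.items()}
for k,(p,e) in P.items(): print(k,w2g(p).round(4),np.round(e[0],4))
for a,b in(("hf","ff"),("hn","fn")):
    d=w2g(P[b][0])-w2g(P[a][0]);print(np.degrees(np.arctan2(d[2],-d[0])),d.round(4))
E
```

```text
hf [-0.1068 -0.2262  0.279 ] 0.0004
ff [-0.1959 -0.225   0.2797] 0.0016
hn [-0.1075 -0.1093  0.2801] 0.0006
fn [-0.1935 -0.1045  0.2819] 0.0005
0.43894560474753946 [-0.0891  0.0012  0.0007]
1.1959836498417986 [-0.086   0.0048  0.0018]
```

The pane measures level to within about 1° (0.4° and 1.2° on its two sides). One last check of the bench things and of the hold, then hand in.

Call:
send_rows:
  series: [0,0,0,0,0,0,0,0,0,0,0,0,0,0,0,0,0,0,0,0,0,0,0,0,0,0,0,0]

```text
clock: 12.25
tcp_pos: [0.6182, 0.0042, 0.257]
orientation: [0.339, -0.086, 0.936, 0.03]
wrist_force: [0.7, -2.4, -1.2]
finger_gap: 0.0148
```

```bash
python3 - <<'E'
from h import *
read_camera("side")
for n in("quench_pot","spanner","dresser","glasses","rest_grip"):
    for d in silhouettes("side",n)[:1]: print(n,round(d["p"],2),d["box"])
im=cv2.imread("pics/side0.png").astype(int);a=cv2.imread("pics/side8.png").astype(int)
show();hand_in()
E
```

```text
quench_pot 0.61 [384.0, 383.3, 57.6, 91.9]
spanner 0.8 [358.8, 324.6, 84.2, 49.1]
dresser 0.9 [358.4, 189.8, 67.3, 28.4]
glasses 0.78 [361.3, 232.9, 45.3, 43.9]
rest_grip 0.75 [294.0, 242.5, 33.6, 30.4]
t 12.55 tcp [0.6182 0.0042 0.2569] grasp in grinder [-0.2201 -0.1653  0.2943] F grinder [-1.1 -1.9 -1. ] M [-0.33  0.69 -0.14] gap 0.015382598456985242 q [-0.28 -0.15 -0.58  0.49  0.29 -0.36]
the job is handed in; nothing more can be done
```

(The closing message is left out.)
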